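# Roll a spindle flat-up and hold it under a spring lever

### The job

The wooden spindle lies across the open tray of the holding fixture with the flat tenons at its two ends standing on edge. Roll it a quarter turn along the tray towards the spring lever, without lifting it, so that its flats face up right under the lever's two rubber pads, and let go of it. Then push the lever's wooden paddle down until the lever lies level, so that the pads clamp the flats, and keep it pressed there: finish while still holding it level, with the loose turned knob, offcut and tape measure left where they are.

Things in the scene. Friction and masses are not known exactly. Their poses are not given: they have to be found in the camera images.
- fixture: Board 125 x 190 x 8 mm screwed to the bench, with an open tray, a pivot bracket and a spring lever across the tray. Origin: on the bench (z = 0) straight under the middle of the lever's yoke. x: along the tray, the way the spindle must roll (away from the robot); y: from the pivot (y = -100 mm) to the paddle (y = +100 mm); z up.
- tray (a point): Middle of the tray floor under the yoke, 8 mm above the bench, axes as the fixture's. The floor runs from x = -80 to +45 mm. Side fences 12 mm high at y = -54 and +54 mm guide the spindle's ends; an end strip 12 mm high stands at x = +34 mm; at the near end, x = -74 mm, is only a lip 3 mm high, so closed fingers can push from there.
- spindle_mid (a point): Middle of the loose wooden spindle, 96 mm along its own y, across the tray: a waxed drum 40 mm in diameter, 60 mm long, and at each end a tenon 18 mm long, 20 mm thick, 32 mm wide. The tenons' flats look along own +x and -x; at the start own x is level. Axis 28 mm above the bench. Pushed slowly from behind on the drum it rolls, 31.4 mm to a quarter turn; it starts 28 to 35 mm before the pads.
- lever (a joint): Angle of the spring lever in rad: 0 at rest (paddle end raised), 0.18 when level, 0.23 at the end of its travel. Pivot 61 mm above the bench. A spring lifts it back. With the spindle clamped the paddle takes about 9 N at level; it yields softly all the way to 0.23. If the flats are a few degrees off, the pads turn them level.
- paddle (a point): Centre of the top of the lever's wooden paddle, 34 mm (fixture x) by 54 mm (fixture y), 200 mm from the pivot; press here from above. About 103 mm above the bench at rest, 67 mm when the lever is level. The lever is 14 mm wide; at rest its top is 84 mm above the bench over the tray's middle. A hand leaning back towards the robot clears it while pushing.
- foot: Sprung steel yoke hanging from the lever, 100 mm from the pivot, free to rock so that both ends bear alike; a rubber pad, 28 mm (x) by 13 mm (y), at each end, 39.5 mm to either side; origin on the lever's centre line. The pads' underside is 51 mm above the bench at rest. They meet flats that face up (38 mm above the bench) at about 0.13 rad and are squeezed 5 mm at level.
- knob: Loose turned wooden drawer knob, 44 mm across and 48 mm high, a bystander beyond the tray; origin at the centre of its underside.
- offcut: Loose wooden offcut block 42 x 74 x 28 mm, a bystander beside the pivot; origin at the centre of its underside.
- tape: Loose tape measure 39 x 70 x 64 mm, a bystander beyond the pivot; origin at the centre of its underside.
Not all that is in view belongs to the job. What is shaped like the part that bears spindle_mid but blue or green is not meant.

How it is judged:
By the outcome, as a careful person would: the job done as asked, in the order asked, and still so for the second after the job is handed in, while the arm keeps its last pose, push and grip.
It also fails if it takes over 48 s, if anything falls off the work surface, if the arm or the gripper's body presses on something with over 40 N, if the wrist force passes 120 N, or if a joint passes its speed limit or range.

### The arm

A 6-joint arm with a two-finger parallel gripper is mounted at the origin on a cart in front of the work surface, level with it; the furniture and walls round the work are solid. World frame = base frame: x ahead of the robot, y to its left, z up, the work surface at z = 0. Lengths are in m, angles in rad, forces in N, time in s.
With the tool pointing down it reaches from about 0.35 to 0.725 m from the base axis. Payload 6 kg.
Tool frame: the origin (TCP) lies on the centre line of the jaws, within the pads' length; the fingertips stand 14 mm ahead of it and the grasp point (between the pads) lies 5 mm behind it; z points along the fingers, y is the line along which they close (so a half turn about z gives the same grasp; the last joint's range is limited). The gripper opens to 85 mm and grips with 20 to 120 N. Pads are 22 mm wide; open, the fingers measure 114 mm over their backs; the gripper's body (76 mm by 85 mm) begins 54 mm behind the grasp point. The pads swing forward as they close: fully open they stand 13 mm farther back than shut.
Start: joints at [1.564, 0.04, 0.085, 0, -1.615, -0.334], TCP at [0.201, 0.565, 0.221] pointing down, gripper open.
Joint ranges: [-2.56, 2.56], [-1.29, 2.01], [-1.08, 1.49], [-3.29, 1.98], [-2.81, -0.18], [-2.99, 2.99]. Speed limits (rad/s): [2.57, 2.57, 3.01, 3.14, 3.14, 3.14].

### API

Orientations are given as a unit quaternion [x, y, z, w].
In Python, from plant import env gives the robot as it stands.
- The arm moves only by the tool drive_tool, never from a script. Its argument "plan" is a list of rows, each a list of 3 entries, a list of its own where there are three numbers: the shift along the tool's x, y, z normalised to -1 to 1, where 1 is 8 cm, then the turn about the tool's z normalised to -1 to 1, where 1 is 30 degrees, then the gripper's target within -1 to 1 (shut at 1, half-way at 0, fully open at -1). A call has exactly 8 rows; each row is the pose to reach, as a shift and turn from the pose commanded when the call began, along the tool's axes at that moment; what a row does not reach only later rows make up. A row lasts 1/10 s, in which the tool goes at most 50 mm and 8.59 degrees, less where a joint would pass 70% of its speed; a pose out of reach is approached as far as the arm can. A call with a number of a shift or a turn outside -1 to 1 is refused whole. A call with a gripper value outside its range is refused whole. The fingers move at their own pace and stop on an object; the grip force is fixed at half the most. Time passes only in rows, so rows that repeat a pose let the fingers close, or fill a call up. It gives the time, the measured TCP pose, the force, the opening and the grip force at its end, in the units of the state.
- env.state(): the state, without advancing time (a new reading comes with each control period).
- env.snapshot(name): name is "scene" or "top"; returns (picture, depth): 480x640x3 uint8, blue, green, red; 480x640 float32, m along the optical axis (not along the pixel's ray), 0 where there is no reading.
- env.camera_params(name): a dict with "fov_y" (degrees; the focal length in pixels is half the picture's height over the tangent of half this angle, whatever the lens; pixels are square), "cx", "cy" (the principal point, pixels), "origin" and "attitude" of the camera in the world. Camera axes: x right, y down, z forward; pixel columns grow to the right and rows downward; lengths in m; the calibration is good to about 2 mm. A picture is of the moment at which its call begins. camera_params takes no time and is no camera call.
- env.hand_in(): hands the job in; it is judged then, once.
The state is a dict: "t": time; "joint_positions": joint angles; "qvel": joint speeds; "effort": joint torques, N m; "ee_pos": TCP position; "ee_rot": TCP orientation; "contact_force": force on the tool from outside, world axes, zero at the start; "torque": the same for the moment, N m; "finger_gap": opening from 0.0 (shut) to 1.0 (fully open); "grasp_force": force on a finger pad.
Only numpy, scipy, OpenCV 4.12 (cv2) and the standard library are available. Lean on these libraries where they do the work, as an engineer would, in place of code of your own. Each camera call takes 0.05 s, during which the arm holds its last target. There are 200 camera calls.

## Working session

There is one attempt and no reset: what is moved stays moved. The work goes in short steps, Python scripts to look and compute and a tool call to move; the robot and the scene stay as the last step left them, time stands still between calls to the robot, and variables do not carry over. Pictures are saved under pics/ and viewed, at most 10 in all, crops included, and the job is handed in when it is done.

Besides the shell and the picture viewer there is one more tool, called after ">>>" as name(argument=value, ...) on one line, values as JSON. drive_tool: Moves the arm, as the interface text tells. Its arguments: {"type":"object","properties":{"plan":{"type":"array"}},"required":["plan"]}

```bash
mkdir -p pics; cat > h.py <<'E'
import numpy as np, cv2
from scipy.spatial.transform import Rotation as R
from plant import env
def cam(n):
    p=env.camera_params(n); f=240/np.tan(np.radians(p['fov_y'])/2)
    a=np.array(p['attitude'],float)
    M=a if a.shape==(3,3) else R.from_quat(a).as_matrix()
    return f,p['cx'],p['cy'],np.array(p['origin']),M
def pts(n,d):
    f,cx,cy,o,M=cam(n); v,u=np.mgrid[:480,:640]
    return np.stack([(u-cx)/f*d,(v-cy)/f*d,d],-1)@M.T+o
def ray(n,u,v,z):
    f,cx,cy,o,M=cam(n); r=M@np.array([(u-cx)/f,(v-cy)/f,1]); return o+r*(z-o[2])/r[2]
E
python3 - <<'E'
from h import *
for n in('scene','top'):
    im,d=env.snapshot(n); cv2.imwrite(f'pics/{n}0.png',im); np.save(f'{n}0.npy',d); print(n,env.camera_params(n))
s=env.state(); print({k:np.round(v,3) for k,v in s.items()})
E
```

```text
scene {'fov_y': 42.26753216381148, 'cx': 334.2967161440813, 'cy': 243.77875385361236, 'origin': array([-0.18947397, -0.57021896,  0.53240103]), 'attitude': array([ 0.75614491, -0.37478724,  0.23293218, -0.48324114])}
top {'fov_y': 51.0582918551746, 'cx': 314.24543029280665, 'cy': 237.4581331545638, 'origin': array([ 0.50754274, -0.02304601,  0.94591465]), 'attitude': array([-0.7024667 ,  0.71100243, -0.02429514,  0.02063548])}
{'t': np.float64(0.1), 'joint_positions': array([ 1.564,  0.041,  0.084, -0.   , -1.616, -0.334]), 'qvel': array([-0.   , -0.002,  0.004,  0.001, -0.   , -0.   ]), 'effort': array([-5.0000e-03, -3.6934e+01,  3.4829e+01,  6.9520e+00, -4.0000e-03,
       -0.0000e+00]), 'ee_pos': array([0.2  , 0.565, 0.221]), 'ee_rot': array([ 0.986, -0.17 , -0.   ,  0.001]), 'contact_force': array([-0.383,  0.331, -0.139]), 'torque': array([ 0.002,  0.03 , -0.012]), 'grasp_force': np.float64(0.0), 'finger_gap': np.float64(0.997)}
```

View pics/scene0.png

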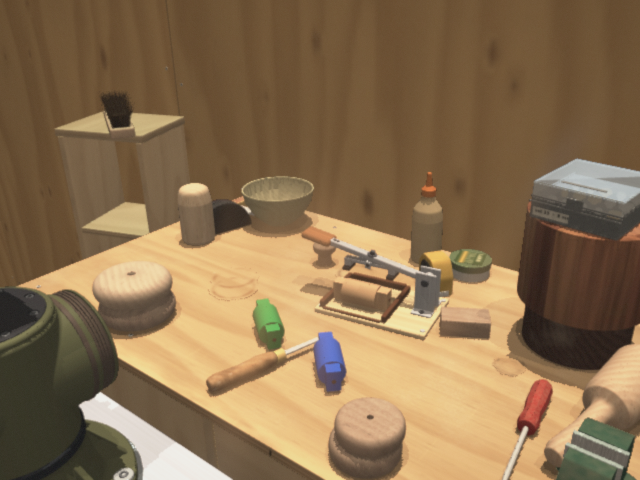

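View pics/top0.png

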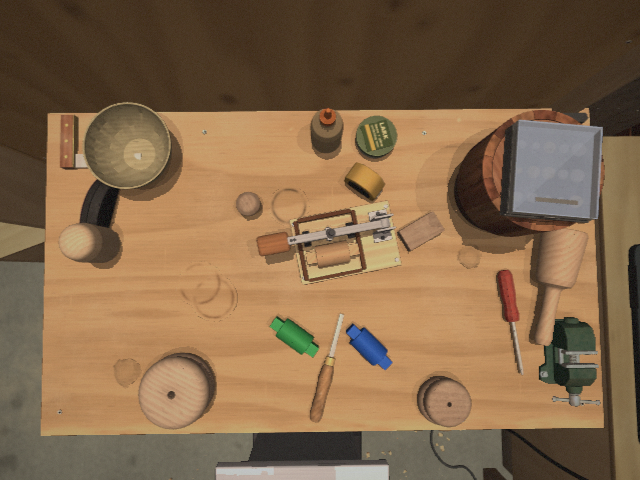

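The scene view shows the tan wooden spindle in the tray (360,292), green decoy (268,323), blue decoy (329,360) and the lever with its paddle at (320,237). In the top view there are three spindle-shaped things: wooden (333,253), green (295,337) and blue (369,346). The wooden one in the fixture fits, as the other two are decoys. I'll confirm that in a crop and measure.

```bash
python3 - <<'E'
from h import *
im=cv2.imread('pics/top0.png'); d=np.load('top0.npy'); P=pts('top',d)
cv2.imwrite('pics/crop0.png',cv2.resize(im[180:310,220:420],None,fx=4,fy=4,interpolation=cv2.INTER_CUBIC))
Z=P[...,2]
def rect(m,name):
    n,l,s,c=cv2.connectedComponentsWithStats(m.astype(np.uint8))
    k=1+np.argmax(s[1:,4]); q=P[l==k]; 
    r=cv2.minAreaRect((q[:,:2]*1000).astype(np.float32)); print(name,s[k],q.mean(0).round(4),[np.round(x,1) for x in r])
    return q
sub=np.zeros((480,640),bool); sub[190:300,245:405]=1
# board: surface 5..12mm
rect(sub&(Z>.005)&(Z<.30),'board+all')
pad=np.zeros_like(sub); pad[225:262,252:291]=1
rect(pad&(Z>.075)&(Z<.13),'paddle')
sp=np.zeros_like(sub); sp[238:275,300:365]=1
q=rect(sp&(Z>.036)&(Z<.056),'spindle top')
lv=np.zeros_like(sub); lv[210:250,290:365]=1
rect(lv&(Z>.065)&(Z<.12),'lever')
for y in range(236,282,3): print(y,(Z[y,325:345:6]*1000).round(0),P[y,333,:2].round(3))
print('desk',np.median(Z[300:315,200:260]))
E
```

```text
board+all [ 257  200  145   85 7168] [ 0.5563 -0.0729  0.0334] [array([552.9, -57.2]), array([124.7, 248.4]), np.float64(10.6)]
paddle [257 232  34  24 644] [0.5519 0.0409 0.1018] [array([552.3,  40.2]), array([34.2, 56.6]), np.float64(10.0)]
spindle top [306 241  54  26 882] [ 0.5355 -0.0603  0.0441] [array([535.7, -60.5]), array([37.2, 95.8]), np.float64(10.6)]
lever [290 223  75  22 682] [ 0.5687 -0.0497  0.0838] [array([569.6, -50.8]), array([ 23.7, 131.6]), np.float64(6.2)]
236 [85. 85. 68.  4.] [ 0.564 -0.06 ]
239 [ 6. 72.  9. 10.] [ 0.564 -0.063]
242 [ 8.  4. 34. 39.] [ 0.558 -0.063]
245 [37. 42. 45. 41.] [ 0.551 -0.062]
248 [43. 44. 46. 46.] [ 0.546 -0.062]
251 [48. 46. 47. 47.] [ 0.54  -0.061]
254 [50. 48. 47. 45.] [ 0.535 -0.061]
257 [47. 50. 42. 42.] [ 0.529 -0.061]
260 [48. 45. 42. 39.] [ 0.524 -0.061]
263 [44. 41. 35. 10.] [ 0.519 -0.061]
266 [33.  5.  5.  7.] [ 0.513 -0.063]
269 [4. 7. 6. 7.] [ 0.508 -0.063]
272 [ 6.  7. 10. 11.] [ 0.502 -0.062]
275 [ 7. 11. 12. 10.] [ 0.497 -0.062]
278 [6. 9. 1. 1.] [ 0.491 -0.062]
281 [ 3. -0.  1. -1.] [ 0.485 -0.063]
desk 1.5258085251268483e-05
```

View pics/crop0.png

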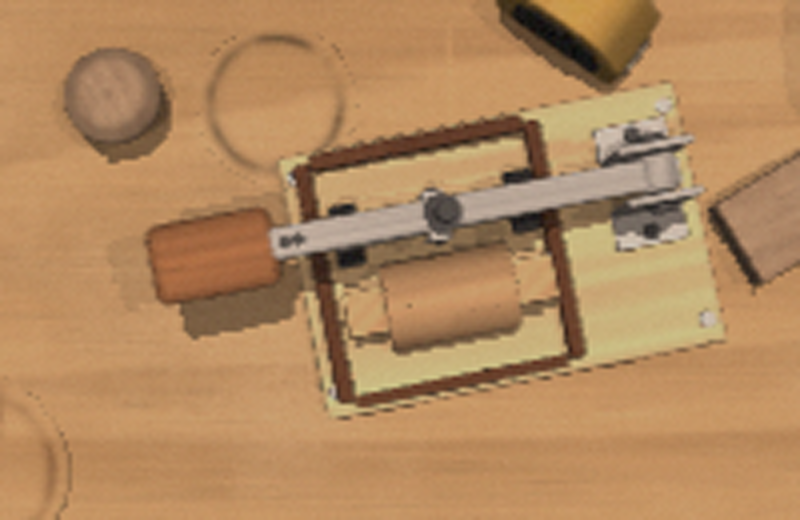

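The crop shows the wooden spindle lying in the fixture tray with its drum at about (450,300), the lever and yoke beyond it and the paddle at (215,255). This is the one meant. Next I check clearance along the travel line.

```bash
python3 - <<'E'
from h import *
for n in('top','scene'):
    P=pts(n,np.load(n+'0.npy')).reshape(-1,3)
    a=np.array([.201,.565]);b=np.array([.492,-.071]);L=np.linalg.norm(b-a);u=(b-a)/L
    t=(P[:,:2]-a)@u; w=np.abs((P[:,:2]-a)@[-u[1],u[0]])
    for k in np.arange(0.15,L+.05,.06):
        m=(abs(t-k)<.03)&(w<.10)&(P[:,2]>-.1)&(P[:,2]<.5)
        if m.sum()>5: print(n,round(k,2),np.percentile(P[m,2],99.5).round(3))
E
```

```text
top 0.15 0.004
top 0.21 0.004
top 0.27 0.005
top 0.33 0.082
top 0.39 0.081
top 0.45 0.004
top 0.51 0.004
top 0.57 0.103
top 0.63 0.106
top 0.69 0.094
scene 0.15 0.002
scene 0.21 0.002
scene 0.27 0.002
scene 0.33 0.08
scene 0.39 0.079
scene 0.45 0.002
scene 0.51 0.002
scene 0.57 0.101
scene 0.63 0.105
scene 0.69 0.094
```

>>> drive_tool(plan=[[[0.125,0.125,0.06],0,1],[[0.25,0.25,0],0,1],[[0.375,0.375,0],0,1],[[0.5,0.5,0],0,1],[[0.625,0.625,0],0,1],[[0.75,0.75,0],0,1],[[0.875,0.875,0],0,1],[[1,1,0],0,1]])

```text
t: 0.9
ee_pos: [0.2497, 0.4622, 0.2215]
ee_rot: [0.986, -0.17, -0.0, -0.0]
contact_force: [-0.4, -0.3, 0.3]
finger_gap: 0.001
grasp_force: 0.0
```

>>> drive_tool(plan=[[[0.2,0.2,0],0,1],[[0.4,0.4,0],0,1],[[0.6,0.6,0],0,1],[[0.8,0.8,0],0,1],[[1,1,0],0,1],[[1,1,0],0,1],[[1,1,0],0,1],[[1,1,0],0,1]])

```text
t: 1.7
ee_pos: [0.2977, 0.3613, 0.2213]
ee_rot: [0.986, -0.169, -0.0, 0.0]
contact_force: [-0.5, 0.4, -0.5]
finger_gap: -0.002
grasp_force: 0.0
```

>>> drive_tool(plan=[[[0.125,0.125,0],0,1],[[0.25,0.25,0],0,1],[[0.375,0.375,0],0,1],[[0.5,0.5,0],0,1],[[0.625,0.625,0],0,1],[[0.75,0.75,0],0,1],[[0.875,0.875,0],0,1],[[1,1,0],0,1]])

```text
t: 2.5
ee_pos: [0.347, 0.2579, 0.2215]
ee_rot: [0.986, -0.17, 0.0, -0.0]
contact_force: [0.8, 0.1, 0.2]
finger_gap: -0.001
grasp_force: 0.0
```

>>> drive_tool(plan=[[[0.125,0.125,0],0,1],[[0.25,0.25,0],0,1],[[0.375,0.375,0],0,1],[[0.5,0.5,0],0,1],[[0.625,0.625,0],0,1],[[0.75,0.75,0],0,1],[[0.875,0.875,0],0,1],[[1,1,0],0,1]])

```text
t: 3.3
ee_pos: [0.3955, 0.1558, 0.2215]
ee_rot: [0.986, -0.17, -0.0, 0.0]
contact_force: [0.3, 0.1, 1.0]
finger_gap: -0.001
grasp_force: 0.0
```

>>> drive_tool(plan=[[[0.125,0.125,0],0,1],[[0.25,0.25,0],0,1],[[0.375,0.375,0],0,1],[[0.5,0.5,0],0,1],[[0.625,0.625,0],0,1],[[0.75,0.75,0],0,1],[[0.875,0.875,0],0,1],[[1,1,0],0,1]])

```text
t: 4.1
ee_pos: [0.444, 0.0536, 0.2215]
ee_rot: [0.986, -0.17, -0.0, 0.0]
contact_force: [-0.1, 0.1, -0.6]
finger_gap: 0.003
grasp_force: 0.0
```

>>> drive_tool(plan=[[[0.125,0.125,0],-0.15,1],[[0.25,0.25,0],-0.3,1],[[0.375,0.375,0],-0.45,1],[[0.5,0.5,0],-0.6,1],[[0.625,0.625,0],-0.75,1],[[0.75,0.75,0],-0.9,1],[[0.875,0.875,0],-1,1],[[1,1,0],-1,1]])

```text
t: 4.9
ee_pos: [0.4926, -0.0486, 0.2214]
ee_rot: [0.996, 0.092, -0.0, 0.0]
contact_force: [0.2, 0.1, -0.1]
finger_gap: -0.003
grasp_force: 0.0
```

>>> drive_tool(plan=[[[-0.04,0.06,0.125],0,1],[[-0.08,0.12,0.25],0,1],[[-0.1,0.18,0.375],0,1],[[-0.1,0.25,0.5],0,1],[[-0.1,0.25,0.625],0,1],[[-0.1,0.25,0.75],0,1],[[-0.1,0.25,0.875],0,1],[[-0.1,0.25,1],0,1]])

```text
t: 5.7
ee_pos: [0.4883, -0.0683, 0.1407]
ee_rot: [0.996, 0.091, -0.0, 0.0]
contact_force: [-0.1, 0.3, -0.2]
finger_gap: 0.001
grasp_force: 0.0
```

>>> drive_tool(plan=[[[0,0,0.15],0,1],[[0,0,0.3],0,1],[[0,0,0.45],0,1],[[0,0,0.6],0,1],[[0,0,0.75],0,1],[[0,0,0.9],0,1],[[0,0,1],0,1],[[0,0,1],0,1]])

```text
t: 6.5
ee_pos: [0.4875, -0.0686, 0.06]
ee_rot: [0.996, 0.091, -0.001, 0.0]
contact_force: [0.0, -0.0, -1.0]
finger_gap: 0.001
grasp_force: 0.0
```

```bash
python3 - <<'E'
from h import *
for n in('scene',):
    im,d=env.snapshot(n); cv2.imwrite(f'pics/{n}1.png',cv2.resize(im[190:360,270:490],None,fx=3.5,fy=3.5))
print(env.state()['ee_pos'])
E
```

```text
[ 0.488025   -0.06859989  0.06106679]
```

View pics/scene1.png

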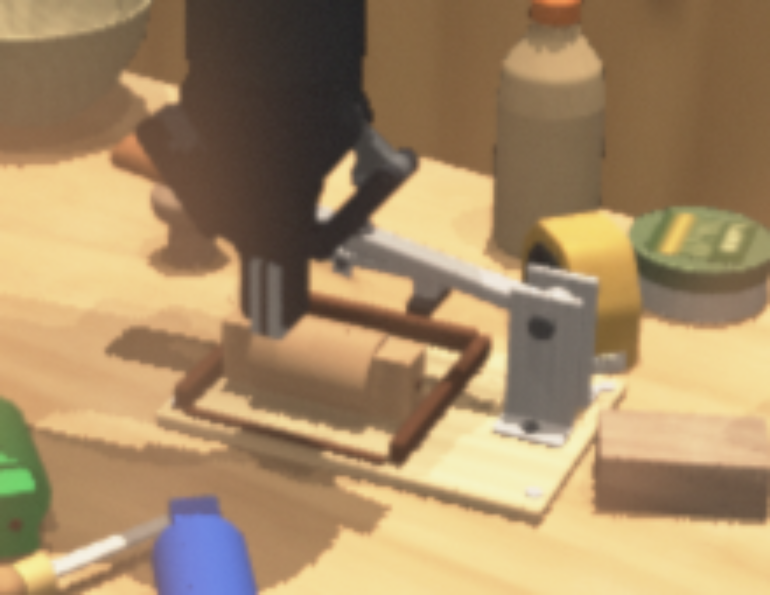

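The closed fingers stand behind the drum (crop (275,330)), clear of the lever and the spindle. I go down to pushing height and approach the drum.

>>> drive_tool(plan=[[[0,0,0.06],0,1],[[0,0,0.12],0,1],[[0,0,0.17],0,1],[[0.04,0,0.17],0,1],[[0.08,0,0.17],0,1],[[0.12,0,0.17],0,1],[[0.14,0,0.17],0,1],[[0.14,0,0.17],0,1]])

```text
t: 7.35
ee_pos: [0.4995, -0.0664, 0.048]
ee_rot: [0.996, 0.091, -0.0, 0.0]
contact_force: [0.6, -0.2, 0.6]
finger_gap: -0.003
grasp_force: 0.0
```

```bash
cat > drum.py <<'E'
from h import *
from scipy.optimize import least_squares
O=np.array([.5704,-.0565]); th=np.radians(10.55)
def fix(P):
    q=P[...,:2]-O; c,s=np.cos(th),np.sin(th)
    return np.stack([q@[c,s],q@[-s,c],P[...,2]],-1)
def drum(n='scene',d=None,lo=-.08,hi=.03):
    if d is None: im,d=env.snapshot(n)
    F=fix(pts(n,d)).reshape(-1,3); F=F[d.ravel()>0]
    q=F[(abs(F[:,1]+.002)<.026)&(F[:,0]>lo)&(F[:,0]<hi)&(F[:,2]>.014)&(F[:,2]<.050)]
    g=lambda p:np.hypot(q[:,0]-p[0],q[:,2]-.028-p[1])-.020
    x=min((least_squares(g,[x0,0],loss='soft_l1',f_scale=.001) for x0 in(-.035,-.015,0)),key=lambda r:r.cost)
    r=g(x.x); print(n,'axis fx,dz mm',(x.x*1000).round(1),'n',len(q),'inl',(abs(r)<.002).sum())
    return F
E
python3 - <<'E'
from drum import *
drum('top',np.load('top0.npy'));drum('scene',np.load('scene0.npy'));drum()
s=env.state();print(fix(np.array(s['ee_pos'])).round(4),s['ee_pos'])
E
```

```text
top axis fx,dz mm [-34.7  -0.7] n 615 inl 539
scene axis fx,dz mm [-33.3  -0.4] n 744 inl 624
scene axis fx,dz mm [-33.3  -0. ] n 619 inl 506
[-0.0716  0.0033  0.0479] [ 0.49937633 -0.06640772  0.04793241]
```

>>> drive_tool(plan=[[[0.03,0,0],0,1],[[0.06,0,0],0,1],[[0.09,0,0],0,1],[[0.115,0,0],0,1],[[0.14,0,0],0,1],[[0.165,0,0],0,1],[[0.19,0,0],0,1],[[0.2,0,0],0,1]])

```text
t: 8.2
ee_pos: [0.5151, -0.0635, 0.0479]
ee_rot: [0.996, 0.091, -0.0, 0.0]
contact_force: [-0.6, 0.3, -0.2]
finger_gap: 0.0
grasp_force: 0.0
```

```bash
python3 - <<'E'
from drum import *
drum()
s=env.state();print(fix(np.array(s['ee_pos'])).round(4),s['contact_force'])
E
```

```text
scene axis fx,dz mm [-33.3  -0.3] n 684 inl 544
[-0.0556  0.0032  0.0479] [-0.70895609 -0.88499258 -0.34217023]
```

>>> drive_tool(plan=[[[0.02,0,0],0,1],[[0.04,0,0],0,1],[[0.06,0,0],0,1],[[0.08,0,0],0,1],[[0.1,0,0],0,1],[[0.12,0,0],0,1],[[0.14,0,0],0,1],[[0.15,0,0],0,1]])

```text
t: 9.05
ee_pos: [0.5269, -0.0613, 0.0479]
ee_rot: [0.996, 0.091, -0.0, 0.0]
contact_force: [0.3, 0.4, 0.0]
finger_gap: -0.0
grasp_force: 0.0
```

```bash
python3 - <<'E'
from drum import *
drum()
s=env.state();print(fix(np.array(s['ee_pos'])).round(4),s['contact_force'])
im,d=env.snapshot('scene'); cv2.imwrite('pics/scene2.png',cv2.resize(im[190:360,270:490],None,fx=3.5,fy=3.5))
E
```

```text
scene axis fx,dz mm [-33.4  -0.1] n 724 inl 605
[-0.0436  0.0032  0.0479] [ 0.51756367  0.49421729 -0.15273381]
```

View pics/scene2.png

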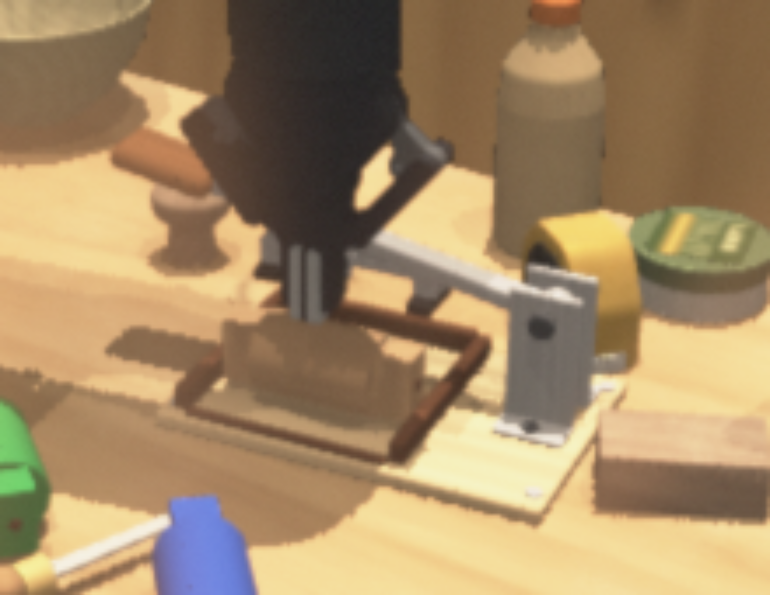

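The finger tip (crop (310,320)) seems to end above the top of the drum instead of behind it. I check its height from depth.

```bash
python3 - <<'E'
from drum import *
im,d=env.snapshot('scene'); F=fix(pts('scene',d))
for v in range(262,292,2): print(v,[tuple((F[v,u]*1000).round(0).astype(int)) for u in(353,358,362)])
E
```

```text
262 [(np.int64(-55), np.int64(8), np.int64(93)), (np.int64(-54), np.int64(0), np.int64(94)), (np.int64(-52), np.int64(-6), np.int64(94))]
264 [(np.int64(-56), np.int64(8), np.int64(90)), (np.int64(-54), np.int64(0), np.int64(91)), (np.int64(-52), np.int64(-6), np.int64(91))]
266 [(np.int64(-55), np.int64(8), np.int64(85)), (np.int64(-56), np.int64(-1), np.int64(88)), (np.int64(-53), np.int64(-7), np.int64(88))]
268 [(np.int64(-56), np.int64(7), np.int64(83)), (np.int64(-53), np.int64(0), np.int64(83)), (np.int64(-52), np.int64(-6), np.int64(84))]
270 [(np.int64(-54), np.int64(8), np.int64(78)), (np.int64(-841), np.int64(-366), np.int64(532)), (np.int64(-53), np.int64(-7), np.int64(81))]
272 [(np.int64(-54), np.int64(8), np.int64(74)), (np.int64(-54), np.int64(0), np.int64(76)), (np.int64(-52), np.int64(-6), np.int64(77))]
274 [(np.int64(-55), np.int64(8), np.int64(71)), (np.int64(-54), np.int64(0), np.int64(73)), (np.int64(-48), np.int64(-5), np.int64(71))]
276 [(np.int64(-56), np.int64(7), np.int64(69)), (np.int64(-57), np.int64(-2), np.int64(71)), (np.int64(-51), np.int64(-6), np.i
[... 285 characters left out ...]
)]
282 [(np.int64(-41), np.int64(15), np.int64(48)), (np.int64(-38), np.int64(7), np.int64(49)), (np.int64(-841), np.int64(-366), np.int64(532))]
284 [(np.int64(-40), np.int64(15), np.int64(44)), (np.int64(-40), np.int64(6), np.int64(46)), (np.int64(-36), np.int64(1), np.int64(46))]
286 [(np.int64(-44), np.int64(13), np.int64(43)), (np.int64(-40), np.int64(6), np.int64(43)), (np.int64(-40), np.int64(-1), np.int64(45))]
288 [(np.int64(-47), np.int64(12), np.int64(41)), (np.int64(-45), np.int64(4), np.int64(42)), (np.int64(-46), np.int64(-4), np.int64(44))]
290 [(np.int64(-51), np.int64(10), np.int64(40)), (np.int64(-51), np.int64(1), np.int64(42)), (np.int64(-48), np.int64(-5), np.int64(42))]
```

```bash
python3 - <<'E'
from drum import *
for n in('scene','top'):
    im,d=env.snapshot(n); F=fix(pts(n,d)); T=fix(np.array(env.state()['ee_pos']))
    m=(d>0)&(abs(F[...,0]-T[0])<.08)&(abs(F[...,1]-T[1])<.08)&(im.max(-1)<110)&(F[...,2]>.04)
    q=F[m]-T
    for z in np.arange(-.01,.2,.01):
        b=q[abs(q[:,2]-z)<.005]
        if len(b)>8: print(n,round(z*1000),len(b),(np.percentile(b[:,:2],[3,97],axis=0).T*1000).round(0).tolist())
print(env.state())
E
```

```text
scene 0 22 [[8.0, 37.0], [-43.0, 44.0]]
scene 10 86 [[-10.0, 45.0], [-46.0, 43.0]]
scene 20 80 [[-12.0, 42.0], [-14.0, 37.0]]
scene 30 84 [[-12.0, 39.0], [-15.0, 12.0]]
scene 40 85 [[-13.0, 4.0], [-15.0, 12.0]]
scene 50 97 [[-14.0, -2.0], [-18.0, 17.0]]
scene 60 254 [[-15.0, 9.0], [-31.0, 31.0]]
scene 70 255 [[-15.0, 9.0], [-38.0, 38.0]]
scene 80 283 [[-19.0, 9.0], [-45.0, 45.0]]
scene 90 305 [[-18.0, 3.0], [-53.0, 51.0]]
scene 100 438 [[-20.0, 7.0], [-62.0, 54.0]]
scene 110 349 [[-21.0, -0.0], [-47.0, 43.0]]
scene 120 362 [[-18.0, 5.0], [-42.0, 35.0]]
scene 130 155 [[-13.0, 5.0], [-39.0, 34.0]]
scene 140 218 [[-38.0, 4.0], [-38.0, 22.0]]
scene 150 313 [[-38.0, 2.0], [-38.0, 26.0]]
scene 160 317 [[-38.0, 1.0], [-38.0, 26.0]]
scene 170 330 [[-39.0, 4.0], [-38.0, 24.0]]
scene 180 432 [[-38.0, 12.0], [-37.0, 29.0]]
scene 190 141 [[-33.0, 1.0], [-32.0, 20.0]]
{'t': 9.3, 'joint_positions': array([ 2.63679784e-01, -9.70798527e-02, -3.67688798e-01,  6.78168833e-05,
       -1.30020437e+00,  1.48991956e+00]), 'qvel': array([ 0.00062613, -0.00189247, -0.00084007, -0.00053772, -0.00067584,
       -0.00169272]), 'effort': array([ 3.38252292e-03, -2.85389292e+01,  3.35270011e+01,  6.68740422e+00,
        4.34815129e-04,  3.51254744e-05]), 'ee_pos': array([ 0.52676619, -0.06135006,  0.0479306 ]), 'ee_rot': array([ 9.95824961e-01,  9.12833235e-02, -2.76534384e-06,  3.36466676e-05]), 'contact_force': array([-0.46112021,  0.16510175,  0.41652526]), 'torque': array([-0.01349015,  0.00422694, -0.01078233]), 'grasp_force': 0.0, 'finger_gap': -0.0038548182078967886}
```

Measured: the tip is about 11 mm above the reported TCP, so the fingers passed over the drum without touching it. I back off, go lower and check again.

>>> drive_tool(plan=[[[-0.1,0,0],0,1],[[-0.2,0,0],0,1],[[-0.3,0,0],0,1],[[-0.4,0,0],0,1],[[-0.48,0,0],0,1],[[-0.48,0,0.12],0,1],[[-0.48,0,0.24],0,1],[[-0.48,0,0.35],0,1]])

```text
t: 10.1
ee_pos: [0.4887, -0.0683, 0.0185]
ee_rot: [0.996, 0.091, -0.001, -0.0]
contact_force: [-0.2, -0.0, 0.5]
finger_gap: 0.001
grasp_force: 0.0
```

```bash
python3 - <<'E'
from drum import *
drum(lo=-.065)
im,d=env.snapshot('scene'); F=fix(pts('scene',d)); T=fix(np.array(env.state()['ee_pos'])); print(T.round(4),env.state()['contact_force'])
m=(abs(F[...,0]-T[0]+.011)<.004)&(abs(F[...,1]-T[1])<.013); print('tip z',np.sort(F[m][:,2])[:12].round(3))
cv2.imwrite('pics/scene3.png',cv2.resize(im[190:360,270:490],None,fx=3.5,fy=3.5))
E
```

```text
scene axis fx,dz mm [-33.2  -0.2] n 382 inl 291
[-0.0834  0.0034  0.0176] [-0.50169026  0.36965155 -0.35835974]
tip z [-0.002 -0.002 -0.002 -0.002 -0.001 -0.001 -0.001 -0.001 -0.001 -0.001
 -0.001 -0.001]
```

View pics/scene3.png

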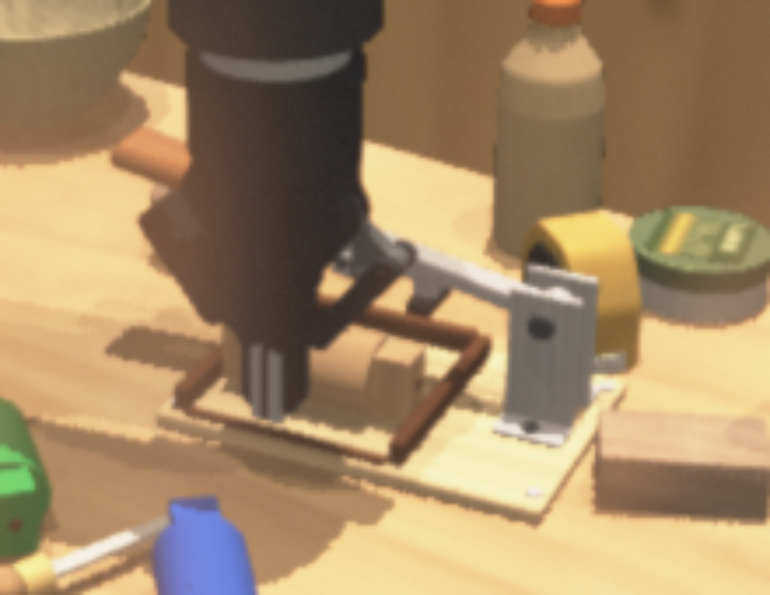

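The fingers are now behind the drum with tips at crop (270,418). I work out the tip height from that ray.

```bash
python3 - <<'E'
from drum import *
for u,v in((345,309),(349,309),(355,306)):
    a=fix(ray('scene',u,v,0.));b=fix(ray('scene',u,v,.1)); 
    for X in(-.0944,-.0724): k=(X-a[0])/(b[0]-a[0]); print(u,v,X,(a+k*(b-a)).round(4))
im,d=env.snapshot('scene');F=fix(pts('scene',d))
for v in range(298,314,2): print(v,(F[v,347]*1000).round(0))
E
```

```text
345 309 -0.0944 [-0.0944  0.0028  0.0297]
345 309 -0.0724 [-0.0724  0.0137  0.0149]
349 309 -0.0944 [-0.0944 -0.0041  0.0315]
349 309 -0.0724 [-0.0724  0.0065  0.0168]
355 306 -0.0944 [-0.0944 -0.0144  0.0396]
355 306 -0.0724 [-0.0724 -0.004   0.0251]
298 [-96.  -1.  51.]
300 [-94.  -0.  46.]
302 [-841. -366.  532.]
304 [-95.  -1.  40.]
306 [-95.  -1.  36.]
308 [-93.  -0.  32.]
310 [-63.  15.   7.]
312 [-75.   9.  12.]
```

>>> drive_tool(plan=[[[0.06,0,0],0,1],[[0.12,0,0],0,1],[[0.16,0,0],0,1],[[0.19,0,0],0,1],[[0.22,0,0],0,1],[[0.25,0,0],0,1],[[0.28,0,0],0,1],[[0.31,0,0],0,1]])

```text
t: 11.05
ee_pos: [0.5136, -0.0638, 0.02]
ee_rot: [0.996, 0.091, 0.0, 0.0]
contact_force: [0.3, 0.3, -0.5]
finger_gap: 0.001
grasp_force: 0.1
```

```bash
python3 - <<'E'
from drum import *
s=env.state();T=fix(np.array(s['ee_pos']));print(T.round(4),s['contact_force'])
drum(lo=T[0]+.018)
E
```

```text
[-0.0572  0.0032  0.02  ] [ 0.34078278  0.34168162 -0.50810659]
scene axis fx,dz mm [-25.5  -0.5] n 127 inl 103
```

>>> drive_tool(plan=[[[0.03,0,0],0,1],[[0.06,0,0],0,1],[[0.09,0,0],0,1],[[0.12,0,0],0,1],[[0.15,0,0],0,1],[[0.18,0,0],0,1],[[0.2,0,0],0,1],[[0.22,0,0],0,1]])

```text
t: 11.9
ee_pos: [0.5308, -0.0606, 0.0199]
ee_rot: [0.996, 0.091, -0.0, 0.0]
contact_force: [-0.7, -0.5, -1.0]
finger_gap: 0.005
grasp_force: 0.0
```

```bash
python3 - <<'E'
from drum import *
s=env.state();T=fix(np.array(s['ee_pos']));print(T.round(4),s['contact_force'])
drum(lo=T[0]+.018)
im,d=env.snapshot('scene'); cv2.imwrite('pics/scene4.png',cv2.resize(im[230:340,310:450],None,fx=5,fy=5))
E
```

```text
[-0.0397  0.0032  0.0199] [-0.74438371 -0.5016878  -1.02302909]
scene axis fx,dz mm [-8.6 -0.6] n 136 inl 108
```

View pics/scene4.png

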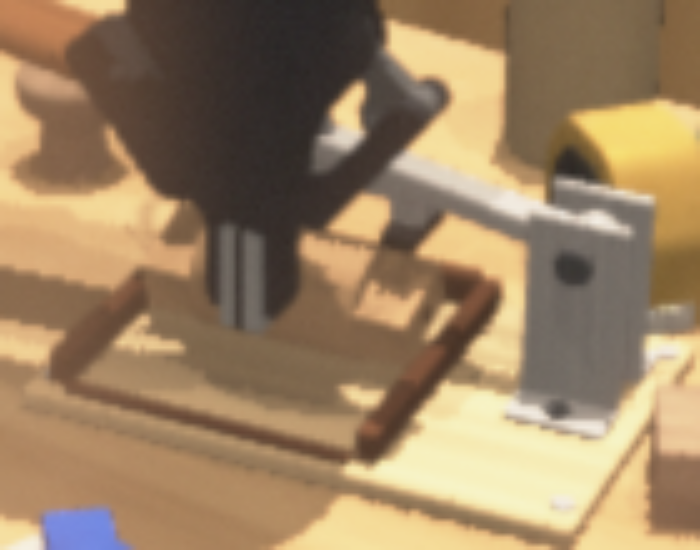

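The near tenon (crop (400,300)) has turned with the roll. About 6 mm remain, so I push them slowly and back off.

>>> drive_tool(plan=[[[0.02,0,0],0,1],[[0.04,0,0],0,1],[[0.055,0,0],0,1],[[0.065,0,0],0,1],[[0.07,0,0],0,1],[[0.075,0,0],0,1],[[0.078,0,0],0,1],[[0.078,0,0],0,1]])

```text
t: 12.8
ee_pos: [0.5369, -0.0595, 0.0199]
ee_rot: [0.996, 0.091, 0.0, 0.0]
contact_force: [0.2, 0.6, 0.1]
finger_gap: -0.002
grasp_force: 0.0
```

```bash
python3 - <<'E'
from drum import *
s=env.state();T=fix(np.array(s['ee_pos']));print(T.round(4),s['contact_force'])
F=drum(lo=T[0]+.018)
q=F[(F[:,1]<-.033)&(F[:,1]>-.048)&(abs(F[:,0]+.002)<.022)&(F[:,2]>.033)&(F[:,2]<.047)]
print(len(q)); b=np.polyfit(q[:,0],q[:,2],1); print('tenon slope deg',np.degrees(b[0]),np.median(q[:,2]),q[:,0].min(),q[:,0].max())
E
```

```text
[-0.0335  0.0032  0.0199] [0.17002073 0.59340471 0.08371408]
scene axis fx,dz mm [-2.6 -0.6] n 116 inl 99
113
tenon slope deg 2.5003408106077902 0.037558093446258656 -0.021445020542390215 0.011412077364588222
```

Axis and tenon slope (2.5°) agree on 0.7–0.9 mm more. I nudge it, then retreat and rise.

>>> drive_tool(plan=[[[0.005,0,0],0,1],[[0.01,0,0],0,1],[[0.01,0,0],0,1],[[-0.03,0,0],0,1],[[-0.13,0,0],0,1],[[-0.25,0,0],0,1],[[-0.38,0,0],0,1],[[-0.5,0,0],0,1]])

```text
t: 13.65
ee_pos: [0.4965, -0.067, 0.02]
ee_rot: [0.996, 0.091, 0.0, 0.0]
contact_force: [-0.5, 0.0, 1.0]
finger_gap: 0.002
grasp_force: 0.0
```

>>> drive_tool(plan=[[[0,0,-0.15],0,1],[[0,0,-0.3],0,1],[[0,0,-0.45],0,1],[[0,0,-0.6],0,1],[[0,0,-0.75],0,1],[[0,0,-0.9],0,1],[[0,0,-1],0,1],[[0,0,-1],0,1]])

```text
t: 14.45
ee_pos: [0.4983, -0.0667, 0.1014]
ee_rot: [0.996, 0.091, 0.001, 0.0]
contact_force: [0.9, 0.7, 0.4]
finger_gap: -0.0
grasp_force: 0.0
```

```bash
python3 - <<'E'
from drum import *
s=env.state();T=fix(np.array(s['ee_pos']));print(T.round(4),s['contact_force'])
F=drum(lo=-.03)
for sg in(-1,1):
    q=F[(abs(F[:,1]-sg*.0395)<.008)&(abs(F[:,0]+.002)<.015)&(F[:,2]>.033)&(F[:,2]<.044)]
    if len(q)>9: b=np.polyfit(q[:,0],q[:,2],1); print(sg,len(q),'tenon slope deg',np.degrees(b[0]),np.median(q[:,2]),q[:,0].min(),q[:,0].max())
E
```

```text
[-0.0728  0.0032  0.1014] [0.93908414 0.6812655  0.41128854]
scene axis fx,dz mm [-1.7 -0.3] n 712 inl 583
-1 99 tenon slope deg 0.9197650530829828 0.03767422034089635 -0.016957404389628915 0.012816645433077912
1 62 tenon slope deg 1.1023748511590186 0.037781257382525135 -0.016839049454277086 0.012189344803160702
```

The spindle is in place with its flats within about 1° of level. Now to the paddle.

>>> drive_tool(plan=[[[0,-0.1,-0.25],0,1],[[0,-0.25,-0.25],0,1],[[0.15,-0.4,-0.25],0,1],[[0.3,-0.55,-0.25],0,1],[[0.45,-0.7,-0.25],0,1],[[0.6,-0.8,-0.25],0,1],[[0.75,-0.9,-0.25],0,1],[[0.91,-1,-0.25],0,1]])

```text
t: 15.3
ee_pos: [0.5555, 0.026, 0.1195]
ee_rot: [0.996, 0.091, -0.0, 0.0]
contact_force: [-0.3, -0.2, -0.0]
finger_gap: -0.002
grasp_force: 0.0
```

>>> drive_tool(plan=[[[0,-0.1,0],0,1],[[0,-0.2,0],0,1],[[0,-0.2,0.06],0,1],[[0,-0.2,0.12],0,1],[[0,-0.2,0.18],0,1],[[0,-0.2,0.23],0,1],[[0,-0.2,0.25],0,1],[[0,-0.2,0.25],0,1]])

```text
t: 16.1
ee_pos: [0.5515, 0.0406, 0.0996]
ee_rot: [0.996, 0.091, -0.0, 0.0]
contact_force: [0.5, -0.2, 0.7]
finger_gap: -0.001
grasp_force: 0.0
```

```bash
python3 - <<'E'
from drum import *
s=env.state();T=fix(np.array(s['ee_pos']));print(T.round(4),s['contact_force'])
im,d=env.snapshot('scene'); F=fix(pts('scene',d))
q=F[(abs(F[...,0]-T[0]+.011)<.004)&(abs(F[...,1]-T[1])<.012)&(im.max(-1)<110)];print('tip',np.percentile(q[:,2],[1,3,10]).round(3))
cv2.imwrite('pics/scene5.png',cv2.resize(im[190:330,280:460],None,fx=4,fy=4))
E
```

```text
[-0.0008  0.0989  0.0996] [ 0.52238872 -0.15176086  0.67469495]
tip [0.122 0.126 0.141]
```

View pics/scene5.png

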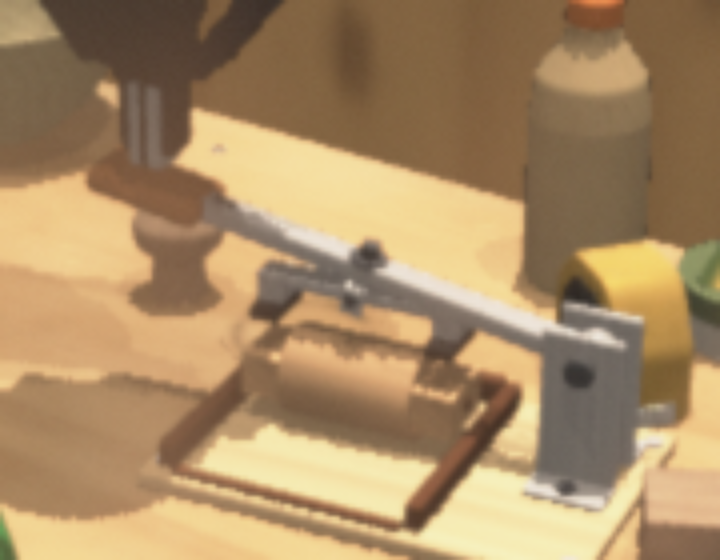

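The fingers stand just over the paddle (crop (150,165)), the spindle sits under the yoke's pads with its flats up, and the knob is clear. I press down in stages.

>>> drive_tool(plan=[[[0,0,0.05],0,1],[[0,0,0.1],0,1],[[0,0,0.15],0,1],[[0,0,0.2],0,1],[[0,0,0.25],0,1],[[0,0,0.3],0,1],[[0,0,0.35],0,1],[[0,0,0.35],0,1]])

```text
t: 16.95
ee_pos: [0.5515, 0.0408, 0.0713]
ee_rot: [0.996, 0.091, -0.0, 0.0]
contact_force: [-0.8, 1.4, 2.5]
finger_gap: 0.001
grasp_force: 1.1
```

```bash
cat > lev.py <<'E'
from drum import *
s=env.state();T=fix(np.array(s['ee_pos']));print(T.round(4),s['contact_force'].round(2))
for n in('scene','top'):
    im,d=env.snapshot(n); F=fix(pts(n,d)); Q=F[(d>0)&(abs(F[...,0])<.006)&(F[...,1]>-.085)&(F[...,1]<.07)&(F[...,2]>.055)&(F[...,2]<.10)&(abs(F[...,1])>.012)]
    b=np.polyfit(Q[:,1],Q[:,2],1)
    for _ in range(6): r=Q[:,2]-np.polyval(b,Q[:,1]); k=abs(r)<.003; b=np.polyfit(Q[k,1],Q[k,2],1)
    print(n,k.sum(),'lever slope',b.round(4),'angle',round(.18-np.arctan(b[0]),3))
    p=F[(d>0)&(abs(F[...,0])<.014)&(F[...,1]>.075)&(F[...,1]<.084)&(F[...,2]<.11)&(F[...,2]>.05)]
    print('paddle z',len(p),np.median(p[:,2]).round(4))
drum(lo=-.03)
E
python3 lev.py; python3 - <<'E'
from drum import *
for n in('scene','top'): # same measure at rest, for zero check
    d=np.load(n+'0.npy'); F=fix(pts(n,d)); Q=F[(d>0)&(abs(F[...,0])<.006)&(F[...,1]>-.085)&(F[...,1]<.07)&(F[...,2]>.055)&(F[...,2]<.10)&(abs(F[...,1])>.012)]
    b=np.polyfit(Q[:,1],Q[:,2],1)
    for _ in range(6): r=Q[:,2]-np.polyval(b,Q[:,1]); k=abs(r)<.003; b=np.polyfit(Q[k,1],Q[k,2],1)
    print('rest',n,b)
E
```

```text
[-0.0007  0.0991  0.0713] [-0.79  1.36  2.5 ]
scene 249 lever slope [0.0384 0.0708] angle 0.142
paddle z 73 0.0787
top 361 lever slope [0.0723 0.0726] angle 0.108
paddle z 0 nan
scene axis fx,dz mm [-1.7 -0.2] n 685 inl 579
rest scene [0.11373693 0.07892292]
rest top [0.18064837 0.08336785]
  return _methods._mean(a, axis=axis, dtype=dtype,
  ret = ret.dtype.type(ret / rcount)
```

>>> drive_tool(plan=[[[0,0,0.03],0,1],[[0,0,0.06],0,1],[[0,0,0.09],0,1],[[0,0,0.12],0,1],[[0,0,0.15],0,1],[[0,0,0.17],0,1],[[0,0,0.18],0,1],[[0,0,0.18],0,1]])

```text
t: 17.9
ee_pos: [0.5518, 0.0415, 0.058]
ee_rot: [0.996, 0.092, 0.0, -0.0]
contact_force: [-3.7, 4.4, 6.9]
finger_gap: 0.005
grasp_force: 3.5
```

```bash
python3 lev.py 2>/dev/null; python3 - <<'E'
from h import *
im,d=env.snapshot('scene');cv2.imwrite('pics/scene6.png',cv2.resize(im[190:330,280:460],None,fx=4,fy=4))
E
```

```text
[-0.0004  0.0997  0.058 ] [-3.65  4.38  6.89]
scene 294 lever slope [0.0059 0.0658] angle 0.174
paddle z 67 0.0665
top 356 lever slope [0.0018 0.0658] angle 0.178
paddle z 0 nan
scene axis fx,dz mm [-1.9 -0.4] n 681 inl 557
```

View pics/scene6.png

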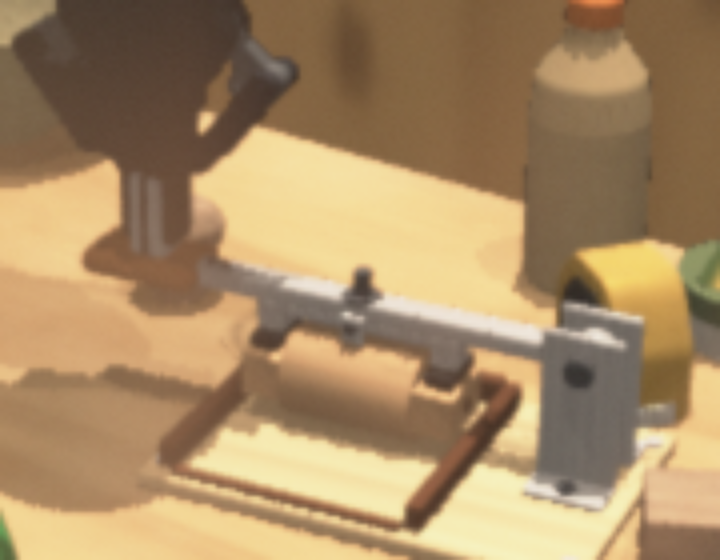

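The pads clamp both flats and the lever is nearly level (about 0.177). I press a final 0.6 mm and hold.

>>> drive_tool(plan=[[[0,0,0.008],0,1],[[0,0,0.008],0,1],[[0,0,0.008],0,1],[[0,0,0.008],0,1],[[0,0,0.008],0,1],[[0,0,0.008],0,1],[[0,0,0.008],0,1],[[0,0,0.008],0,1]])

```text
t: 18.9
ee_pos: [0.5518, 0.0414, 0.0575]
ee_rot: [0.996, 0.092, 0.0, -0.0]
contact_force: [-3.0, 3.7, 7.0]
finger_gap: -0.003
grasp_force: 3.6
```

```bash
python3 lev.py 2>/dev/null; python3 -c "
from plant import env
print(env.hand_in())"
```

```text
[-0.0004  0.0997  0.0575] [-2.98  3.7   6.98]
scene 297 lever slope [0.0005 0.0656] angle 0.18
paddle z 64 0.0664
top 367 lever slope [0.0003 0.0656] angle 0.18
paddle z 0 nan
scene axis fx,dz mm [-2.  -0.3] n 672 inl 553
the job is handed in; nothing more can be done
None
```

The job is handed in at about 19 s: the spindle was rolled a quarter turn so its flats face up under the pads, and the arm is holding the paddle down with the lever measured level (0.18 rad in both cameras); the knob, offcut and tape measure were never touched.

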